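# Make up the shaker tray to three pots and hold the clamp arm open

## Task

Make up the steel tray to exactly three sample pots, all standing upright on its floor (one is already in it), and leave the fourth standing on the bench. Then unlatch the shaker's hold-down arm by pulling its black latch tab sideways against the spring, lift the arm off the ball stud, and finish still gripping it, holding its latch end raised at least 6 cm above where it sat, so that a colleague can load the tray; do not let go. Leave the beaker, bottle and stack of dishes where they stand.

Things in the scene. Friction and masses are not known exactly. Their poses are not given: they have to be found in the camera images.
- pot_a_mid (a point): Screw-lid sample pot: upright cylinder 38 mm in diameter, 60 mm tall, white with a grey lid, about 50 g. The point is its centre, 30 mm above its underside; z up along the pot. At the start it stands on the bench.
- pot_b_mid (a point): Screw-lid sample pot: upright cylinder 38 mm in diameter, 60 mm tall, white with a grey lid, about 50 g. The point is its centre, 30 mm above its underside; z up along the pot. At the start it stands on the bench.
- pot_c_mid (a point): Screw-lid sample pot: upright cylinder 38 mm in diameter, 60 mm tall, white with a grey lid, about 50 g. The point is its centre, 30 mm above its underside; z up along the pot. At the start it stands on the bench.
- pot_d_mid (a point): Screw-lid sample pot: upright cylinder 38 mm in diameter, 60 mm tall, white with a grey lid, about 50 g. The point is its centre, 30 mm above its underside; z up along the pot. At the start it stands in the tray, near the tray's -x end.
- tray_in (a point): Centre of the inner floor of a loose open steel tray (0.7 kg): inside 170 mm along its x by 80 mm along its y, walls 4 mm thick, rims 16 mm above this floor; the floor is 4 mm above the bench. It takes three pots in a row along x, at -53, 0 and +53 mm.
- latch_tab (a point): Grip point on the black upright latch tab by the arm's ball end, 18 mm below the tab's top. Tab 12 mm thick along y, 24 mm wide along x; take it from above, a finger on each y side (26 mm free to the latch barrel on -y; the latch rod crosses there 34 mm below). Axes of the arm: -x hinge to ball, y hinge axis, z up. It slides along +y; at rest 200 mm from the hinge axis along -x, 12 mm above it.
- latch (a joint): Latch travel in m: 0 = sprung home, with two prongs under the ball that lock the arm down; grows as the tab is pulled along its +y; the arm is free from 0.015 on; stop at 0.022. The spring pushes back with 5 N when home, 10.5 N at the stop, and shuts the latch if released.
- holdarm (a joint): Angle of the hold-down arm in rad: 0 = down, level, on the ball; grows as the ball end is lifted; stop at 0.75. Its ball end rises 200 mm x sin(angle). It weighs about 0.5 kg and falls shut when released.
- hinge_mid (a point): Centre of the hold-down arm's hinge on the fixed shaker (housing 270 x 210 mm, its flat grey top 80 mm above the bench); y is the hinge axis. The arm reaches along -x from here. Hinge axis 165 mm above the bench.
- ball (a point): Centre of the steel ball (20 mm across) on the shaker's front stud, 200 mm from the hinge along -x and 15 mm lower; hidden under the arm's coupler at the start.
- beaker_mid (a point): Bystander, to be left standing where it is: glass beaker, 56 mm across at the rim, 70 mm tall, open at the top, among the pots; centre point half-way up.
- bottle_mid (a point): Bystander, to be left standing where it is: amber glass bottle, 60 mm in diameter, 115 mm tall, white cap; centre point half-way up.
- dishes_mid (a point): Bystander, to be left standing where it is: stack of three clear dishes, 92 mm in diameter, 37 mm tall; centre point half-way up.
Mind the look-alikes: they are no part of the job. Leave any blue or pink look-alike of the part that bears pot_b_mid alone.

How it is judged:
By the outcome, as a careful person would: the job done as asked, in the order asked, and still so for the second after the job is handed in, while the arm keeps its last pose, push and grip.
It also fails if it takes over 72 s, if anything falls off the work surface, if the arm or the gripper's body presses on something with over 40 N, if the wrist force passes 120 N, or if a joint passes its speed limit or range.

## Robot

A 7-joint arm with a two-finger parallel gripper is mounted at the origin on the work surface. World frame = base frame: x ahead of the robot, y to its left, z up, the work surface at z = 0. Lengths are in m, angles in rad, forces in N, time in s.
With the tool pointing down it reaches from about 0.425 to 0.95 m from the base axis. Payload 4.7 kg.
Tool frame: the origin (TCP) lies midway between the tips of the shut fingers; the grasp point (between the pads) lies 19 mm behind it; z points along the fingers, x is the direction in which the jaws open and shut, and the axes are right-handed (so a half turn about z gives the same grasp; the last joint's range is limited). The gripper opens to 87 mm and grips with 3 to 60 N. Pads are 19 mm wide; open, the fingers measure 117 mm over their backs; the gripper's body (75 mm by 190 mm) begins 51 mm behind the grasp point.
Start: joints at [-0.029, 0.469, -0.049, 1.532, 0.024, 1.141, -0.082], TCP at [0.675, 0, 0.223] pointing down, gripper open.
Joint ranges: [-2.59, 2.59], [-0.33, 1.99], [-1.39, 1.29], [0.1, 2.45], [-1.04, 4.18], [0.21, 1.99], [-2.66, 2.66]. Speed limits (rad/s): [2.57, 2.57, 3.14, 3.14, 3.14, 3.14, 3.14].

## Interface

Orientations are given as [roll, pitch, yaw] about the fixed x, y, z axes, in that order (R = Rz(yaw) Ry(pitch) Rx(roll)).
In Python, from cell import telemetry, get_image, arm gives the robot as it stands. The module is installed in compiled form; this text tells all that it offers.
- The arm moves only by the shell command python3 -m handwheel 'ROWS' [FORCE]. ROWS is JSON, one flat list of numbers, 7 for each row, row after row: the turn, a rotation vector about the tool's x, y, z in rad, then the shift along the tool's x, y, z in m, then the gripper command: -1 is shut, 1 is fully open, values between are in proportion. In form: [ax, ay, az, x, y, z, grip, ax, ay, az, x, y, z, grip, ...]. A call has 1 to 8 rows; each row shifts and turns the commanded pose from where the row before left it, along the tool's axes as they then stand; what a row does not reach is not made up. A row lasts 1/10 s, in which the tool goes at most 50 mm and 8.59 degrees, less where a joint would pass 70% of its speed; a pose out of reach is approached as far as the arm can. A call with a gripper value outside its range is refused whole. The fingers move at their own pace and stop on an object; FORCE is the grip in N (left out, the last holds). Time passes only in rows, so rows that do not move let the fingers close. It gives the time, the measured TCP pose, the force and the opening at its end, in the units of the state.
- telemetry.get_obs(): the state, without advancing time (a new reading comes with each control period).
- get_image(name): name is "scene" or "side" or "wrist"; returns a dict with "pixels" (480x640x3 uint8, red, green, blue), "vertical_fov" (degrees; the focal length in pixels is half the picture's height over the tangent of half this angle, whatever the lens; pixels are square), "cx", "cy" (the principal point, pixels), "extrinsics" (4x4, takes a point from world to camera coordinates); the wrist camera has in their place "T_tool_cam" (4x4, takes a point from camera to tool coordinates, whose origin is the TCP and whose axes are the tool frame's). Camera axes: x right, y down, z forward; pixel columns grow to the right and rows downward; lengths in m; the calibration is good to about 2 mm. A picture is of the moment at which its call begins: read the wrist's pose just before it. There is no depth.
- arm.sign_off(): hands the job in, once; it reports no verdict.
The state is a dict: "time": time; "joint_positions": joint angles; "qd": joint speeds; "tau": joint torques, N m; "tool_pos": TCP position; "orientation": TCP orientation; "wrist_force": force on the tool from outside, world axes, zero at the start; "ft_torque": the same for the moment, N m; "width": finger opening in m.
Only numpy, scipy, OpenCV 4.12 (cv2) and the standard library are available. Lean on these libraries where they do the work, as an engineer would, in place of code of your own. Each camera call takes 0.05 s, during which the arm holds its last target.

## Working session

There is one attempt and no reset: what is moved stays moved. The work goes in short steps, Python scripts to look and compute and a shell command to move; the robot and the scene stay as the last step left them, time stands still between calls to the robot, and variables do not carry over. Pictures are saved under pics/ and viewed, and the job is handed in when it is done.

```bash
mkdir -p pics
python3 - <<'E'
from cell import telemetry,get_image
import cv2,numpy as np
print(telemetry.get_obs())
for n in ["scene","side","wrist"]:
    d=get_image(n); cv2.imwrite(f"pics/{n}0.png",d["pixels"][:,:,::-1])
    print(n,{k:(np.round(v,4).tolist() if k!="pixels" else 0) for k,v in d.items()})
E
```

```text
{'time': 0.0, 'joint_positions': array([-0.02891279,  0.46944044, -0.04859161,  1.53366084,  0.02411788,
        1.1409561 , -0.0823089 ]), 'qd': array([ 0.00015589, -0.00025863,  0.0002255 ,  0.00040605, -0.00170205,
        0.00024952, -0.00077653]), 'tau': array([ 8.49551179e-05, -5.07972229e+01, -8.03461717e-02, -2.36155879e+01,
       -6.12773141e-02,  3.78107757e-02,  1.50727069e-04]), 'tool_pos': array([6.74428415e-01, 1.34774493e-05, 2.21514086e-01]), 'orientation': array([3.14150878e+00, 1.87659602e-03, 3.92092042e-05]), 'wrist_force': array([-0.52554878,  0.43219519,  0.25881507]), 'ft_torque': array([-0.00281219,  0.02996526,  0.00617276]), 'width': 0.0870308578732548}
scene {'pixels': 0, 'vertical_fov': 56.0633, 'cx': 322.786, 'cy': 240.2581, 'extrinsics': [[-0.7294, 0.684, -0.0088, 0.4618], [0.5651, 0.5953, -0.5712, -0.1974], [-0.3854, -0.4216, -0.8208, 1.1785], [0.0, 0.0, 0.0, 1.0]]}
side {'pixels': 0, 'vertical_fov': 57.8858, 'cx': 319.9948, 'cy': 241.0984, 'extrinsics': [[0.7982, -0.6024, 0.0033, -0.5173], [-0.4392, -0.5856, -0.6813, 0.2812], [0.4124, 0.5424, -0.732, 0.8884], [0.0, 0.0, 0.0, 1.0]]}
wrist {'pixels': 0, 'vertical_fov': 70.9111, 'cx': 318.671, 'cy': 235.7183, 'T_tool_cam': [[1.0, -0.0004, -0.0, -0.0013], [0.0004, 0.9607, 0.2776, -0.0766], [-0.0001, -0.2776, 0.9607, -0.1621], [0.0, 0.0, 0.0, 1.0]]}
```

View pics/scene0.png

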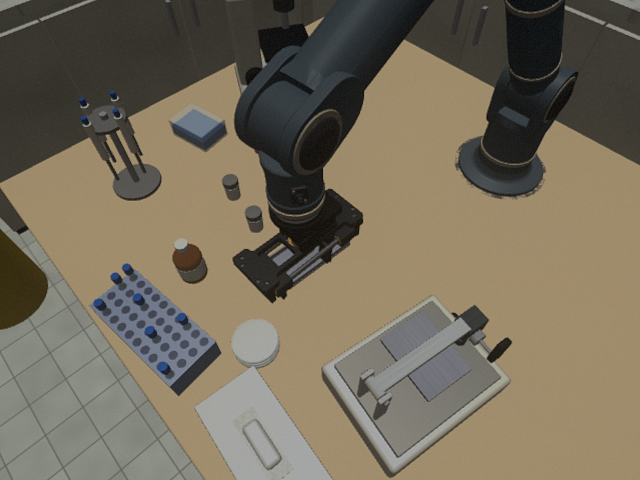

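View pics/side0.png

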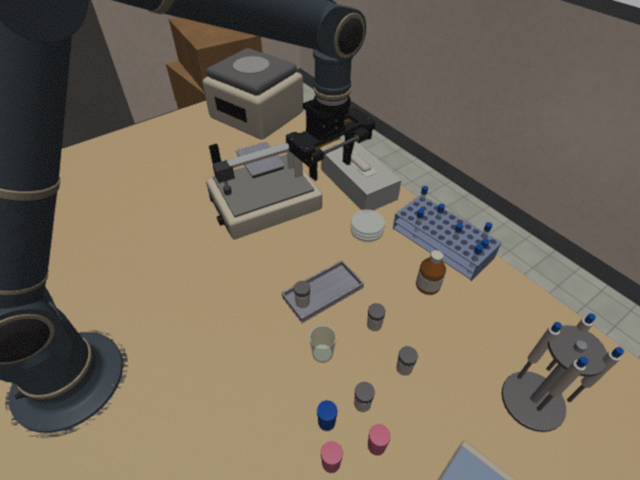

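View pics/wrist0.png

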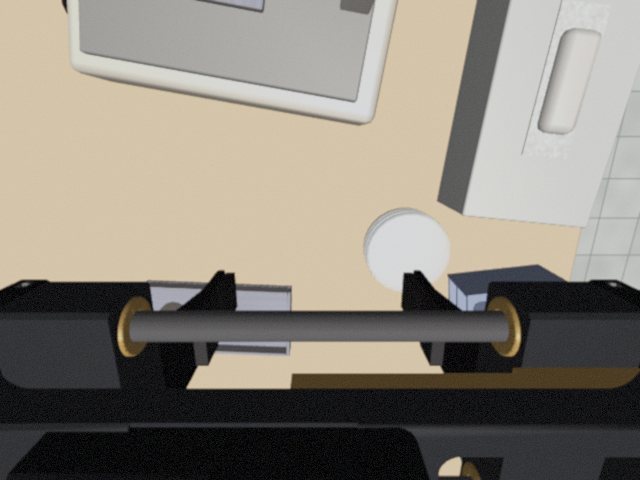

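```bash
cat > h.py <<'E'
import numpy as np,cv2
from cell import telemetry,get_image
from scipy.spatial.transform import Rotation as R
def cam(n):
    o=telemetry.get_obs()
    d=get_image(n); p=d["pixels"]; f=240/np.tan(np.radians(d["vertical_fov"]/2))
    K=np.array([[f,0,d["cx"]],[0,f,d["cy"]],[0,0,1]])
    if n=="wrist":
        T=np.eye(4);T[:3,:3]=R.from_euler("xyz",o["orientation"]).as_matrix();T[:3,3]=o["tool_pos"]
        E=np.linalg.inv(T@d["T_tool_cam"])
    else: E=np.array(d["extrinsics"])
    return p[:,:,::-1].copy(),K,E
def ray(uv,K,E):
    C=-E[:3,:3].T@E[:3,3]; v=E[:3,:3].T@np.linalg.inv(K)@np.array([uv[0],uv[1],1.]); return C,v
def atz(uv,z,K,E):
    C,v=ray(uv,K,E); return C+v*(z-C[2])/v[2]
def proj(P,K,E):
    q=K@(E[:3,:3]@np.array(P)+E[:3,3]); return q[:2]/q[2]
def tri(obs):
    A=np.zeros((3,3));b=np.zeros(3);L=[]
    for uv,K,E in obs:
        C,v=ray(uv,K,E);v=v/np.linalg.norm(v);M=np.eye(3)-np.outer(v,v);A+=M;b+=M@C;L.append((M,C))
    X=np.linalg.solve(A,b); return X,[np.linalg.norm(M@(X-C)) for M,C in L]
def crop(im,x0,y0,x1,y1,name,s):
    cv2.imwrite("pics/"+name,cv2.resize(im[y0:y1,x0:x1],None,fx=s,fy=s,interpolation=cv2.INTER_CUBIC))
E
python3 - <<'E'
from h import *
import pickle
D={}
for n in ["scene","side"]:
    D[n]=cam(n)
pickle.dump(D,open("d0.pkl","wb"))
crop(D["side"][0],180,120,440,300,"s_a.png",3)
crop(D["side"][0],270,250,470,470,"s_b.png",2.7)
crop(D["scene"][0],310,280,530,480,"c_a.png",3)
E
```

```text
(no output)
```

View pics/s_a.png

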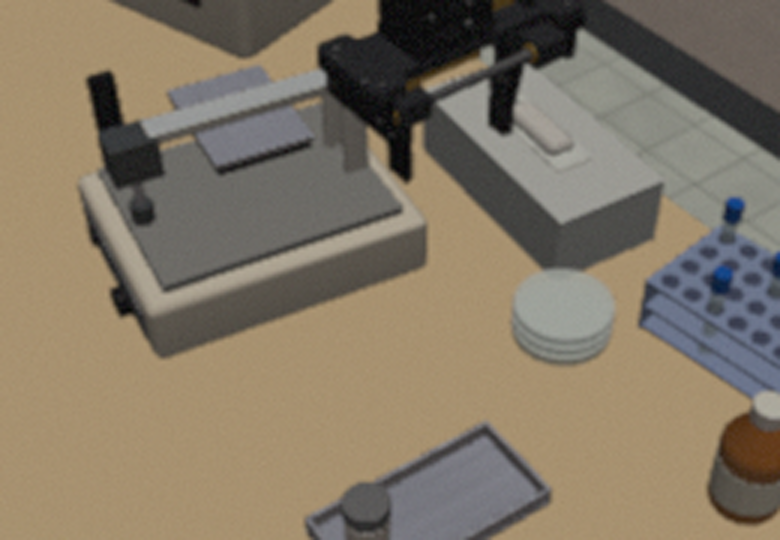

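View pics/s_b.png

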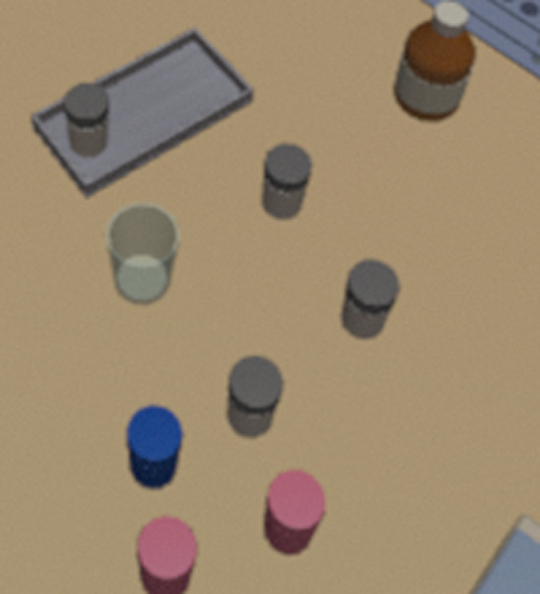

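View pics/c_a.png

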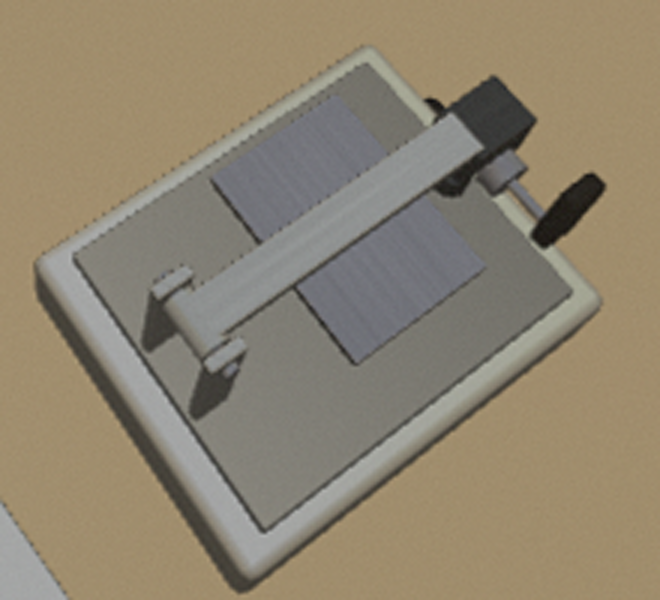

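Run:
```python
from h import *
import pickle
D=pickle.load(open("d0.pkl","rb"));S=D["side"][1:];C=D["scene"][1:]
sb=lambda p:(p[0]/2.7+270,p[1]/2.7+250)
sa=lambda p:(p[0]/3+180,p[1]/3+120)
ca=lambda p:(p[0]/3+310,p[1]/3+280)
for n,p,z in [("p1",(288,164),.06),("p2",(372,283),.06),("p3",(256,380),.06),("tp",(87,103),.064),("beaker rim",(143,236),.07),("beaker base",(143,280),.002),("blue",(155,433),.06),("pink1",(296,498),.06),("pink2",(167,546),.06),("bottlecap",(452,14),.115)]:
    X=atz(sb(p),z,*S); print(n,X.round(3),proj(X,*C).round())
X=atz(sa((563,302)),.037,*S);print("dishes",X.round(3))
t=[(35,122),(195,31),(252,95),(88,185)]
T=np.array([atz(sb(p),.02,*S) for p in t]);print("tray",T.round(3),T.mean(0).round(3),np.diff(T,axis=0).round(3),np.linalg.norm(np.diff(T,axis=0),axis=1).round(3))
print("tab top",tri([(sa((101,76)),*S),(ca((594,181)),*C)]))
print("tab bot",tri([(sa((110,130)),*S),(ca((545,238)),*C)]))
# shaker top plate corners z .08, arm
for p in [(370,64),(75,258),(265,530),(572,292)]:
    print("plate",atz(ca(p),.08,*C).round(3))
```

```text
p1 [ 0.586 -0.284  0.06 ] [252. 209.]
p2 [ 0.565 -0.399  0.06 ] [229. 178.]
p3 [ 0.448 -0.403  0.06 ] [266. 153.]
tp [ 0.491 -0.142  0.064] [325. 222.]
beaker rim [ 0.451 -0.271  0.07 ] [300. 179.]
beaker base [ 0.451 -0.271  0.002] [301. 198.]
blue [ 0.37 -0.39  0.06] [293. 140.]
pink1 [ 0.417 -0.478  0.06 ] [257. 132.]
pink2 [ 0.333 -0.451  0.06 ] [289. 122.]
bottlecap [ 0.764 -0.28   0.115] [180. 241.]
dishes [ 0.77  -0.048  0.037]
tray [[ 0.462 -0.104  0.02 ]
 [ 0.637 -0.107  0.02 ]
 [ 0.63  -0.194  0.02 ]
 [ 0.461 -0.183  0.02 ]] [ 0.547 -0.147  0.02 ] [[ 0.175 -0.003 -0.   ]
 [-0.006 -0.087  0.   ]
 [-0.169  0.011  0.   ]] [0.175 0.087 0.169]
tab top (array([0.51699188, 0.28977358, 0.19471857]), [np.float64(0.005215717373312145), np.float64(0.005215717373312226)])
tab bot (array([0.52172382, 0.29298832, 0.13102441]), [np.float64(0.000796243544137629), np.float64(0.0007962435441373979)])
plate [0.481 0.149 0.08 ]
plate [0.706 0.11  0.08 ]
plate [0.735 0.284 0.08 ]
plate [0.511 0.321 0.08 ]
```

The unobstructed side view shows three plain grey-lidded pots on the bench at (376,310), (408,354) and (365,391), and one in the tray at (302,288). The look-alikes are blue (327,410) and pink (380,434), (332,452). I will use the grey ones at (376,310) and (408,354): grey lids, clear of the beaker. The enlarged crop confirms this. First I'll go above them and look with the wrist camera.

```bash
python3 -m handwheel '[0,0,0,-0.011,0.03,0,1, 0,0,0,-0.011,0.03,0,1, 0,0,0,-0.011,0.03,0,1, 0,0,0,-0.011,0.03,0,1, 0,0,0,-0.011,0.03,0,1, 0,0,0,-0.011,0.03,0,1, 0,0,0,-0.011,0.03,0,1, 0,0,0,-0.011,0.03,0,1]' 20
python3 -m handwheel '[0,0,-0.14,0,0,0,1, 0,0,-0.14,0,0,0,1, 0,0,-0.14,0,0,0,1, 0,0,-0.14,0,0,0,1, 0,0,-0.14,0,0,0,1, 0,0,-0.14,0,0,0,1, 0,0,-0.14,0,0,0,1, 0,0,-0.14,0,0,0,1]'
python3 -m handwheel '[0,0,-0.14,0,0,0,1, 0,0,-0.14,0,0,0,1, 0,0,-0.14,0,0,0,1, 0,0,0,0,0,0,1]'
python3 - <<'E'
from h import *
print(telemetry.get_obs())
import pickle
D={n:cam(n) for n in ["wrist","scene","side"]}
pickle.dump(D,open("d1.pkl","wb"))
for n in D: cv2.imwrite(f"pics/{n}1.png",D[n][0])
E
```

```text
time: 1.05
tool_pos: [0.5864, -0.2411, 0.2225]
orientation: [-3.142, -0.0, 0.0]
wrist_force: [0.8, -0.7, -0.3]
width: 0.0871
time: 1.85
tool_pos: [0.5869, -0.24, 0.2224]
orientation: [-3.141, -0.0, 1.126]
wrist_force: [-0.4, -0.2, 0.5]
width: 0.0867
time: 2.25
tool_pos: [0.5869, -0.2401, 0.2224]
orientation: [-3.141, -0.0, 1.54]
wrist_force: [0.1, -0.1, 0.3]
width: 0.0871
{'time': 2.25, 'joint_positions': array([ 0.54088505,  0.42052351, -0.29990353,  1.62432518,  0.13411321,
        1.11726162,  1.74620295]), 'qd': array([-1.48562248e-02, -3.29161716e-03,  2.17387977e-02, -2.62413341e-05,
       -1.27934639e-02,  3.35232214e-04, -9.43136545e-02]), 'tau': array([  0.13409782, -46.89302087,  -2.88915038, -23.17872226,
         0.11891752,   0.06963114,   0.59373748]), 'tool_pos': array([ 0.58688357, -0.24008516,  0.2223875 ]), 'orientation': array([-3.14149781e+00, -4.48558900e-04,  1.53951894e+00]), 'wrist_force': array([ 0.10185917, -0.14221293,  0.28140755]), 'ft_torque': array([0.12044347, 0.00498587, 0.01073408]), 'width': 0.08714835372277123}
```

View pics/wrist1.png

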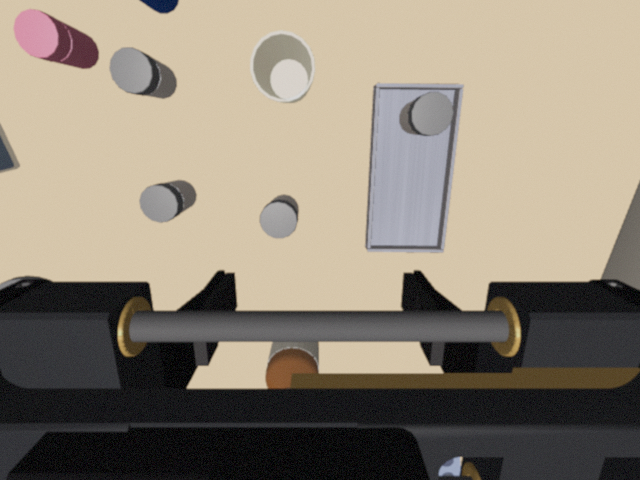

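View pics/scene1.png

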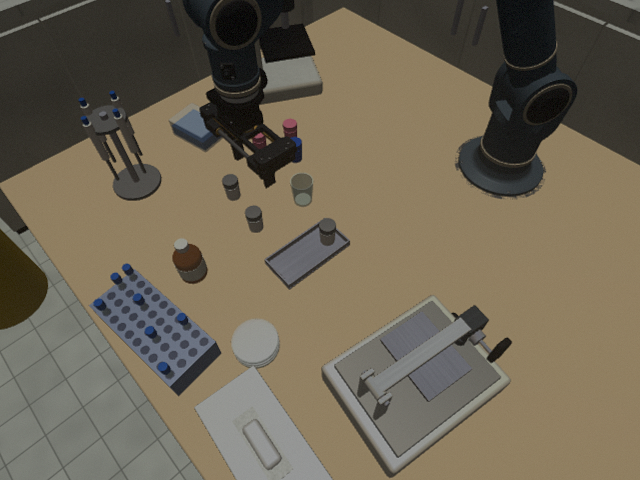

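View pics/side1.png

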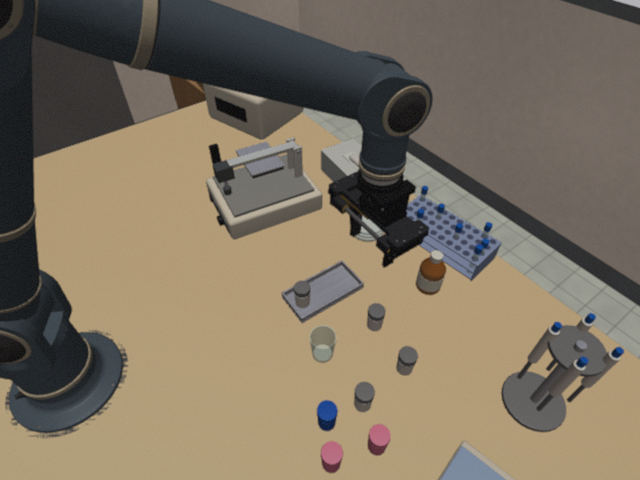

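Run:
```python
from h import *
import pickle
D=pickle.load(open("d1.pkl","rb"));W=D["wrist"][1:]
crop(D["wrist"][0],350,70,480,265,"w1t.png",3)
crop(D["wrist"][0],100,20,320,250,"w1p.png",2.6)
for n in("scene","side"):
  for P in [(.586,-.284,.06),(.586,-.284,0)]: print(n,proj(P,*D[n][1:]).round(1))
for n,p,z in [("p1",(279,218),.06),("p2",(161,203),.06),("p3",(135,70),.06),("tp",(431,114),.064)]:
    print(n,atz(p,z,*W).round(4))
T=np.array([atz(p,.02,*W) for p in [(376,86),(461,85),(444,250),(367,249)]]);print(T.round(4),T.mean(0))
```

```text
scene [252.1 209.6]
scene [255.6 225.4]
side [376.7 310.6]
side [374.  325.6]
p1 [ 0.5838 -0.2786  0.06  ]
p2 [ 0.5652 -0.3926  0.06  ]
p3 [ 0.4469 -0.3963  0.06  ]
tp [ 0.4918 -0.1358  0.064 ]
[[ 0.4612 -0.1783  0.02  ]
 [ 0.463  -0.0936  0.02  ]
 [ 0.6363 -0.0981  0.02  ]
 [ 0.6323 -0.1859  0.02  ]] [ 0.5482287  -0.13897916  0.02      ]
```

View pics/w1t.png

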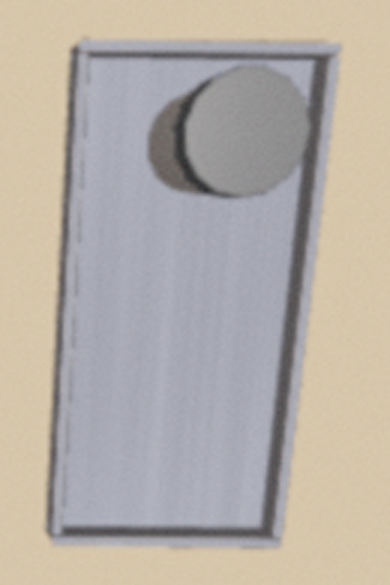

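View pics/w1p.png

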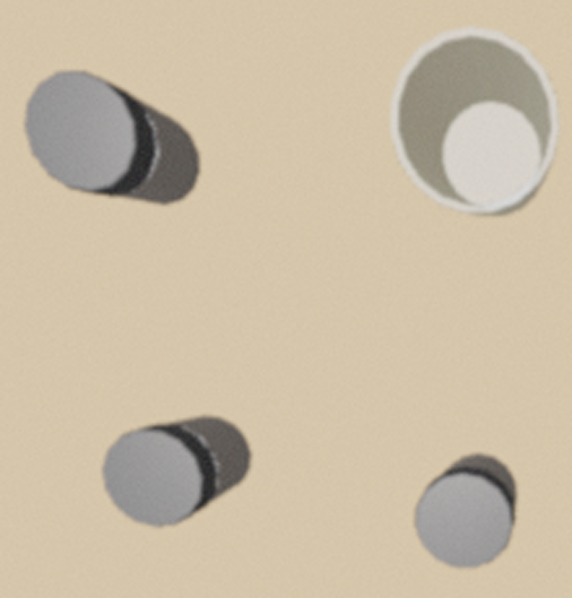

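Run:
```python
from h import *
import pickle
D=pickle.load(open("d1.pkl","rb"));C=D["scene"][1:]
crop(D["scene"][0],210,160,360,290,"c1t.png",5)
for p in [(.586,-.284,.06),(.5838,-.2786,.06),(.565,-.399,.06),(.5652,-.3926,.06)]: print(((proj(p,*C)-[210,160])*5).round())
```

```text
[210. 248.]
[222. 252.]
[97. 88.]
[104.  96.]
```

View pics/c1t.png

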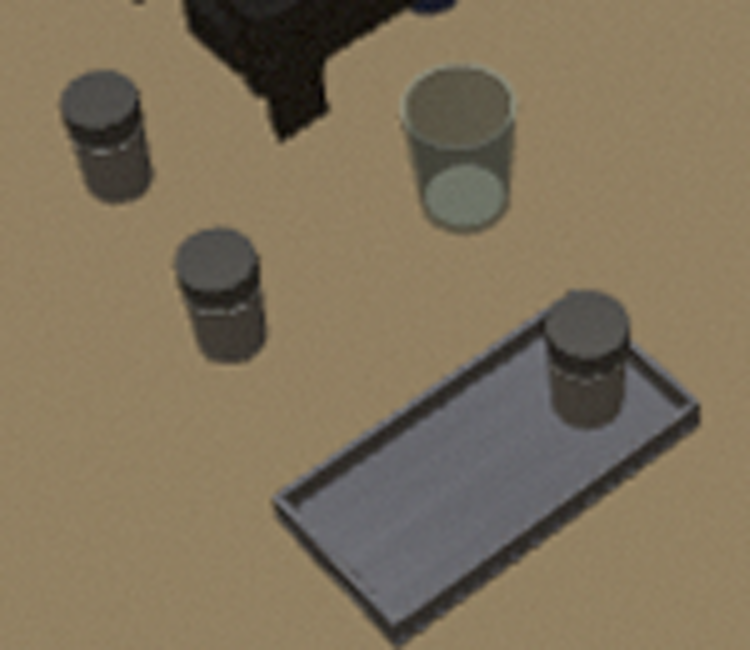

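Run:
```python
from h import *
import pickle
D=pickle.load(open("d1.pkl","rb"));C=D["scene"][1:]
for p,z in [((217,259),.06),((101,99),.06),((587,325),.064),((698,407),.02),((275,502),.02),((397,632),.02)]: print(atz((p[0]/5+210,p[1]/5+160),z,*C).round(4))
```

```text
[ 0.5878 -0.2769  0.06  ]
[ 0.5676 -0.392   0.06  ]
[ 0.4942 -0.1324  0.064 ]
[ 0.467  -0.0881  0.02  ]
[ 0.638  -0.1804  0.02  ]
[ 0.6415 -0.094   0.02  ]
```

```bash
python3 -m handwheel '[0,0,0,-0.039,0,0,1, 0,0,0,0,0,0.03,1, 0,0,0,0,0,0.03,1, 0,0,0,0,0,0.03,1, 0,0,0,0,0,0.03,1, 0,0,0,0,0,0.02,1, 0,0,0,0,0,0,1]'
python3 - <<'E'
from h import *
for n in ["scene","side"]:
  a=cam(n);c=proj((.586,-.28,.05),*a[1:]).astype(int);crop(a[0],c[0]-70,c[1]-60,c[0]+70,c[1]+60,n+"2.png",5 if n=="side" else 4)
E
```

```text
time: 3.1
tool_pos: [0.5835, -0.278, 0.0793]
orientation: [-3.135, -0.002, 1.539]
wrist_force: [0.4, -0.3, -0.2]
width: 0.0868
```

View pics/side2.png

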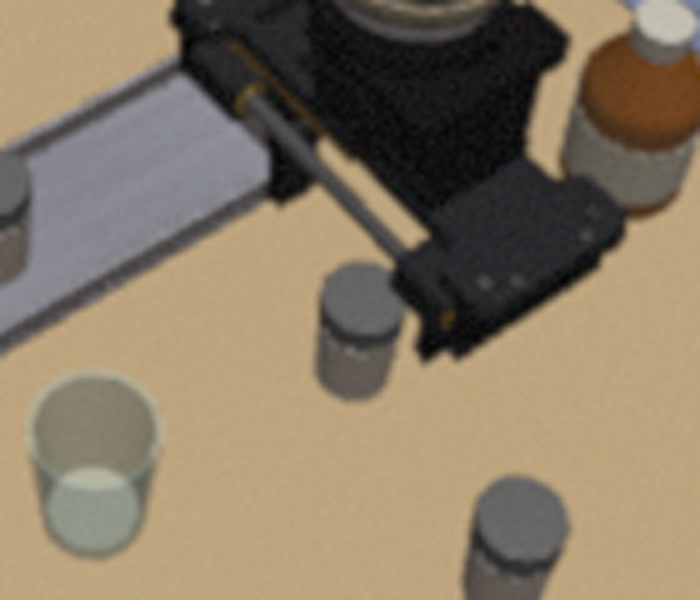

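View pics/scene2.png

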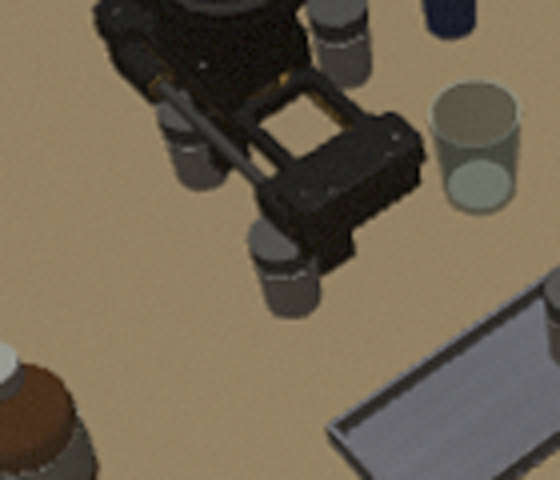

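```bash
python3 -m handwheel '[0,0,0,0,0.002,0.02,1, 0,0,0,0,0,0.02,1, 0,0,0,0,0,0.012,1, 0,0,0,0,0,0,-0.2, 0,0,0,0,0,0,-0.2, 0,0,0,0,0,0,-0.2, 0,0,0,0,0,0,-0.2, 0,0,0,0,0,0,-0.2]' 20
python3 -m handwheel '[0,0,0,0,0,0,-0.5, 0,0,0,0,0,0,-0.5, 0,0,0,0,0,0,-0.5]' 20
```

```text
time: 4.0
tool_pos: [0.5882, -0.2792, 0.0313]
orientation: [3.14, 0.0, 1.54]
wrist_force: [-0.0, -0.5, -0.1]
width: 0.0553
time: 4.3
tool_pos: [0.5879, -0.2791, 0.0307]
orientation: [3.141, 0.0, 1.54]
wrist_force: [0.1, -0.1, 0.6]
width: 0.0375
```

```bash
python3 -m handwheel '[0,0,0,0,0,-0.025,-1, 0,0,0,0,0,-0.025,-1, 0,0,0,0.0345,0.002,0,-1, 0,0,0,0.0345,0.002,0,-1, 0,0,0,0.0345,0.002,0,-1, 0,0,0,0.0345,0.002,0,-1, 0,0,0,0,0,0.02,-1, 0,0,0,0,0,0,-1]' 20
python3 - <<'E'
from h import *
a=cam("side");crop(a[0],260,230,420,350,"side3.png",5)
a=cam("scene");crop(a[0],230,180,370,300,"scene3.png",5)
E
```

```text
time: 5.1
tool_pos: [0.5983, -0.1395, 0.0585]
orientation: [-3.137, -0.001, 1.543]
wrist_force: [-0.4, -0.7, -1.0]
width: 0.0377
```

View pics/side3.png

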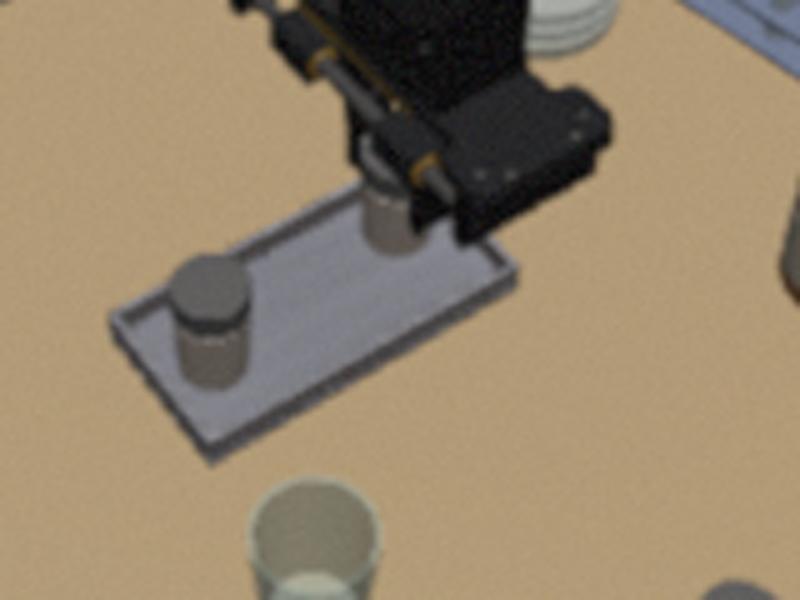

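View pics/scene3.png

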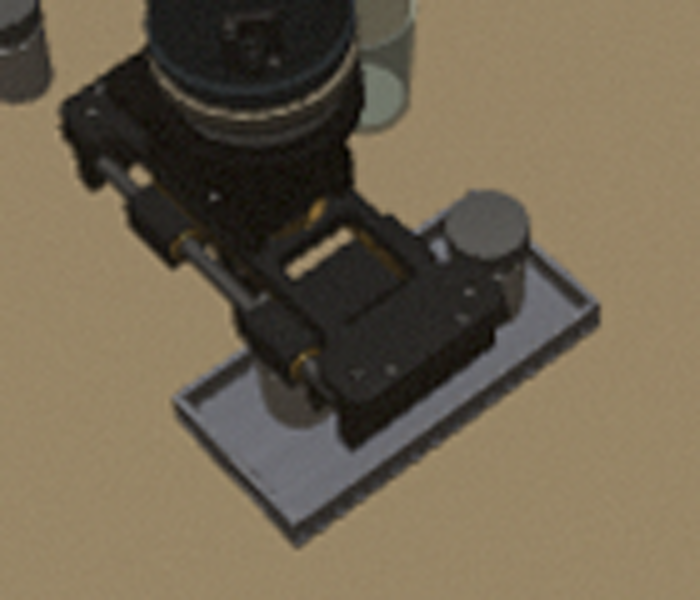

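```bash
python3 -m handwheel '[0,0,0,0,0.001,0.012,-1, 0,0,0,0,0,0.010,-1, 0,0,0,0,0,0.003,-1, 0,0,0,0,0,0,-1]' 20
```

```text
time: 5.6
tool_pos: [0.6007, -0.1419, 0.0351]
orientation: [-3.141, 0.0, 1.539]
wrist_force: [0.4, -0.4, -0.6]
width: 0.0372
```

```bash
python3 -m handwheel '[0,0,0,0,0,0.001,-1, 0,0,0,0,0,0,0.3, 0,0,0,0,0,0,0.3, 0,0,0,0,0,0,0.3, 0,0,0,0,0,-0.03,0.3, 0,0,0,0,0,-0.04,0.3, 0,0,0,0,0,-0.04,1, 0,0,0,0,0,0,1]' 20
python3 - <<'E'
from h import *
a=cam("side");crop(a[0],260,230,420,350,"side4.png",5)
a=cam("wrist");cv2.imwrite("pics/w4.png",a[0])
import pickle;pickle.dump(a,open("w4.pkl","wb"))
E
```

```text
time: 6.4
tool_pos: [0.6051, -0.1417, 0.1508]
orientation: [3.13, 0.002, 1.54]
wrist_force: [-0.4, -0.2, -1.1]
width: 0.066
```

View pics/side4.png

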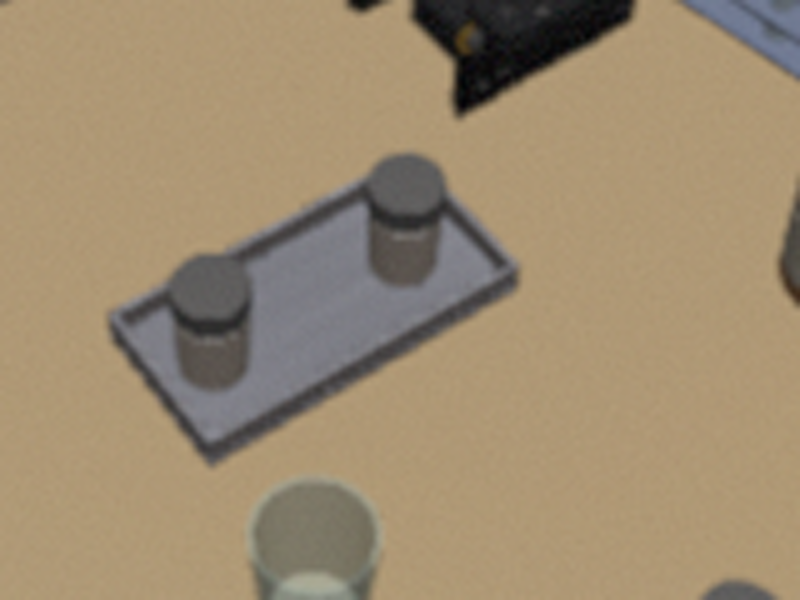

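View pics/w4.png

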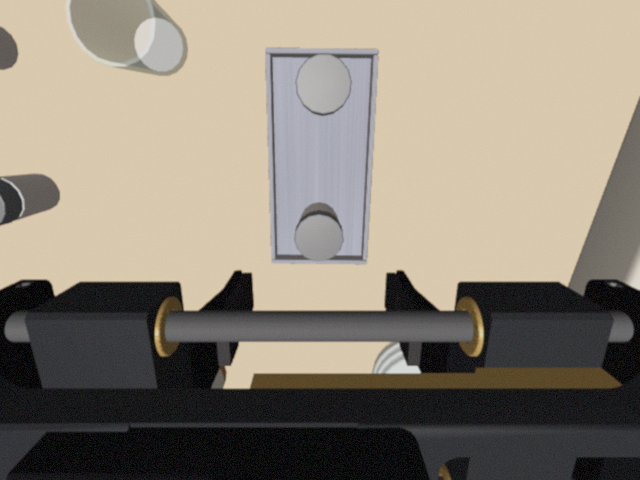

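Two pots now stand upright in the tray, at side crop (212,320) and (405,220), and the middle slot is free. Next is the second grey-lidded pot (p2).

```bash
python3 -m handwheel '[0,0,0,-0.0314,-0.0034,0,1, 0,0,0,-0.0314,-0.0034,0,1, 0,0,0,-0.0314,-0.0034,0,1, 0,0,0,-0.0314,-0.0034,0,1, 0,0,0,-0.0314,-0.0034,0,1, 0,0,0,-0.0314,-0.0034,0,1, 0,0,0,-0.0314,-0.0034,0,1, 0,0,0,-0.0314,-0.0034,0,1]' 20
python3 -m handwheel '[0,0,0,0,0,0.03,1, 0,0,0,0,0,0.03,1, 0,0,0,0,0,0,1]' 20
python3 - <<'E'
from h import *
print(telemetry.get_obs()["tool_pos"])
a=cam("side");crop(a[0],340,300,480,420,"side5.png",5)
a=cam("scene");crop(a[0],190,130,320,240,"scene5.png",5)
E
```

```text
time: 7.3
tool_pos: [0.5648, -0.3922, 0.1422]
orientation: [-3.138, -0.002, 1.54]
wrist_force: [0.1, 0.0, 0.7]
width: 0.0869
time: 7.6
tool_pos: [0.5618, -0.3894, 0.0779]
orientation: [-3.131, -0.006, 1.54]
wrist_force: [-0.1, -0.1, -1.4]
width: 0.0871
[ 0.56182413 -0.38942355  0.07789145]
```

View pics/side5.png

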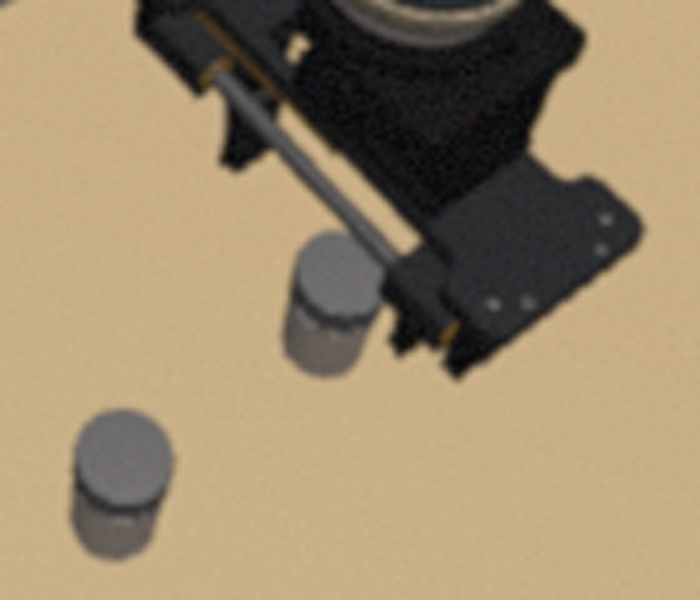

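View pics/scene5.png

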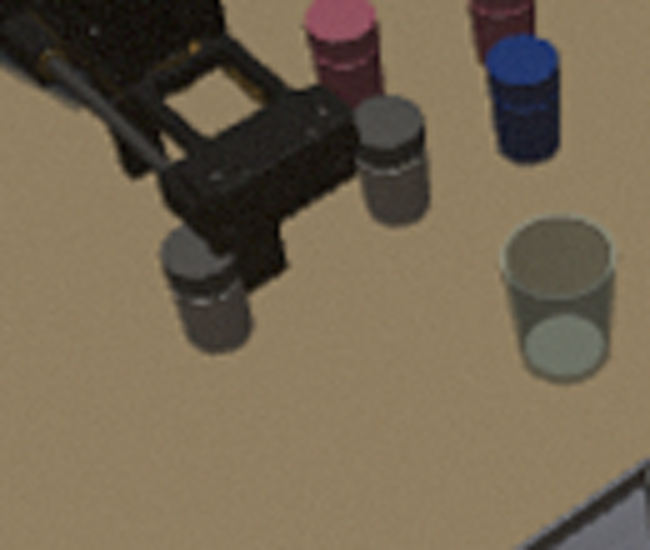

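```bash
python3 -m handwheel '[0,0,0,0,0,0.02,1, 0,0,0,0,0,0.02,1, 0,0,0,0,0,0.014,1, 0,0,0,0,0,0,1, 0,0,0,0,0,0,-0.2, 0,0,0,0,0,0,-0.2, 0,0,0,0,0,0,-0.2, 0,0,0,0,0,0,-0.2]' 20
python3 -m handwheel '[0,0,0,0,0,0,-0.5, 0,0,0,0,0,0,-0.5, 0,0,0,0,0,0,-1, 0,0,0,0,0,0,-1]' 20
```

```text
time: 8.5
tool_pos: [0.5665, -0.3919, 0.0314]
orientation: [3.14, 0.001, 1.54]
wrist_force: [-0.0, 0.4, 0.5]
width: 0.0624
time: 8.9
tool_pos: [0.5662, -0.3918, 0.0307]
orientation: [3.141, 0.0, 1.54]
wrist_force: [-0.6, -0.1, 0.2]
width: 0.0375
```

```bash
python3 -m handwheel '[0,0,0,0,0,-0.03,-1, 0,0,0,0,0,-0.04,-1]' 20
python3 -m handwheel '[0,0,0,0.0314,-0.0034,0,-1, 0,0,0,0.0314,-0.0034,0,-1, 0,0,0,0.0314,-0.0034,0,-1, 0,0,0,0.0314,-0.0034,0,-1, 0,0,0,0.0314,-0.0034,0,-1, 0,0,0,0.0314,-0.0034,0,-1, 0,0,0,0.0314,-0.0034,0,-1, 0,0,0,0.0314,-0.0034,0,-1]' 20
python3 -m handwheel '[0,0,0,0,0,0,-1, 0,0,0,0,0,0,-1]' 20
python3 - <<'E'
from h import *
a=cam("side");crop(a[0],260,220,420,340,"side6.png",5)
a=cam("scene");crop(a[0],230,180,370,300,"scene6.png",5)
E
```

```text
time: 9.1
tool_pos: [0.5643, -0.3904, 0.0985]
orientation: [-3.136, -0.003, 1.54]
wrist_force: [-0.3, -0.5, -0.8]
width: 0.0373
time: 9.9
tool_pos: [0.5463, -0.1383, 0.1005]
orientation: [-3.142, -0.0, 1.54]
wrist_force: [0.6, 0.4, -0.3]
width: 0.0372
time: 10.1
tool_pos: [0.5467, -0.139, 0.1006]
orientation: [3.141, 0.0, 1.542]
wrist_force: [-1.1, -0.6, -0.8]
width: 0.0375
```

View pics/side6.png

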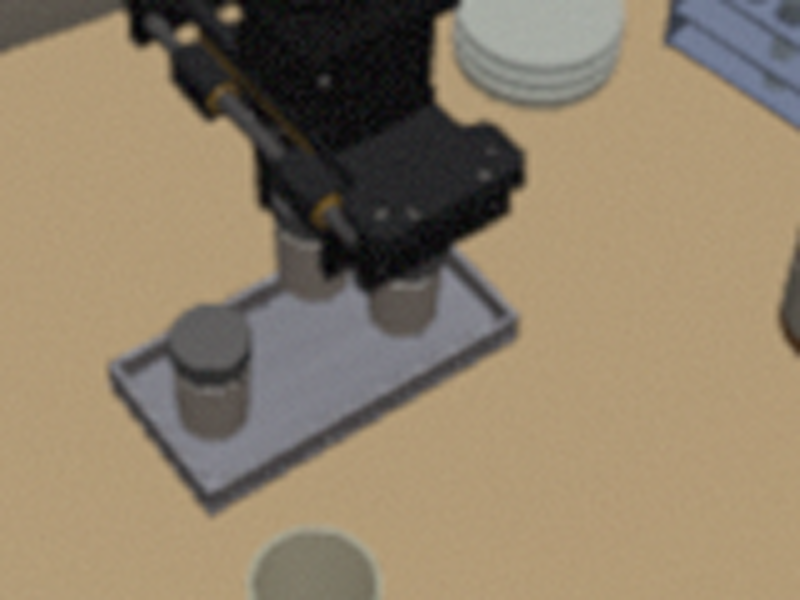

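View pics/scene6.png

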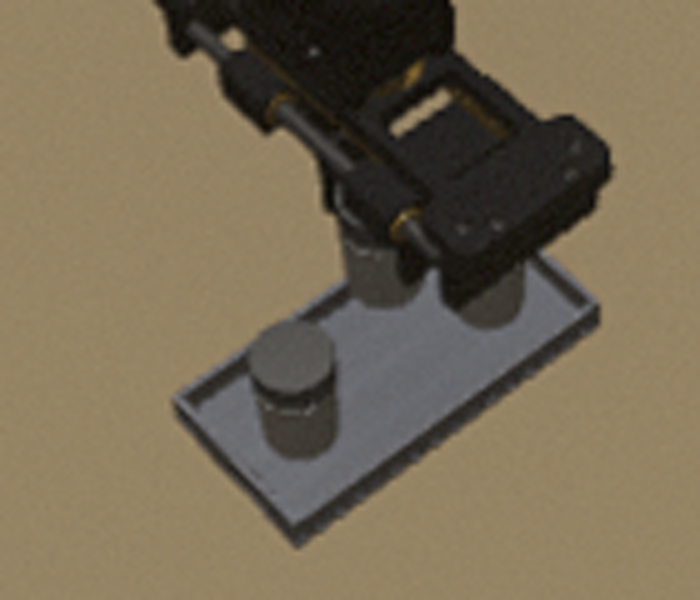

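```bash
python3 -m handwheel '[0,0,0,0,0,0.012,-1, 0,0,0,0,0,0.012,-1, 0,0,0,0,0,0.012,-1, 0,0,0,0,0,0.012,-1, 0,0,0,0,0,0.010,-1, 0,0,0,0,0,0.006,-1, 0,0,0,0,0,0.002,-1, 0,0,0,0,0,0,-1]' 20
python3 -m handwheel '[0,0,0,0,0,0.0005,-1, 0,0,0,0,0,0,0.2, 0,0,0,0,0,0,0.2, 0,0,0,0,0,0,0.2, 0,0,0,0,0,-0.03,0.3, 0,0,0,0,0,-0.04,0.3, 0,0,0,0,0,-0.04,0.3, 0,0,0,0,0,0,0.3]' 20
python3 - <<'E'
from h import *
a=cam("side");crop(a[0],260,220,420,340,"side7.png",5)
a=cam("wrist");cv2.imwrite("pics/w7.png",a[0])
E
```

```text
time: 11.0
tool_pos: [0.5469, -0.1396, 0.0346]
orientation: [3.141, 0.0, 1.54]
wrist_force: [0.6, -0.4, -0.7]
width: 0.0377
time: 11.8
tool_pos: [0.5506, -0.1402, 0.1497]
orientation: [3.13, 0.002, 1.54]
wrist_force: [0.3, 0.3, -0.4]
width: 0.0561
```

View pics/side7.png

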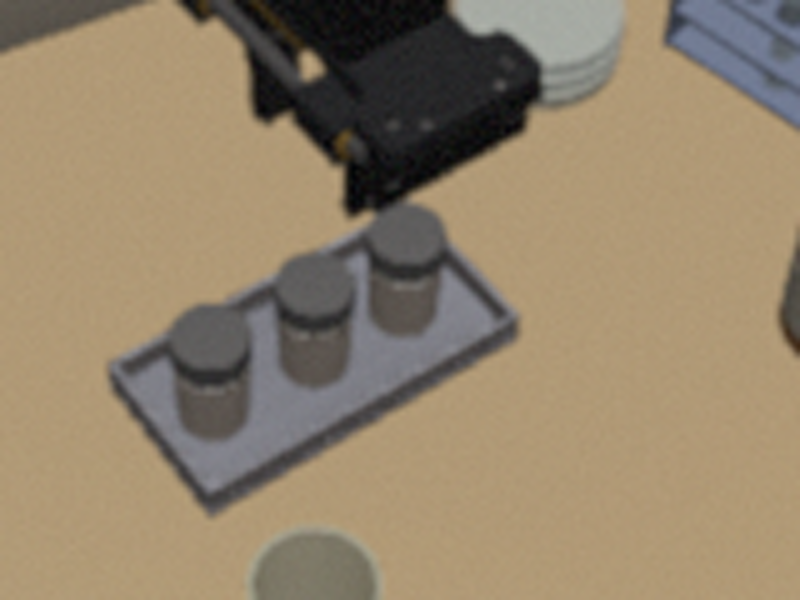

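View pics/w7.png

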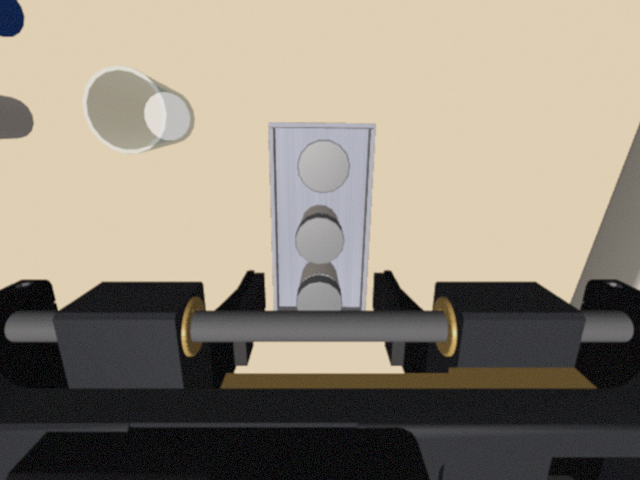

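```bash
python3 -m handwheel '[0,0,0,0,0,-0.04,0.3, 0,0,0,0,0,-0.04,0.3, 0,0,0,0,0,-0.04,0.3, 0,0,0,0,0,-0.04,0.3, 0,0,0,0.045,0.0045,0,0.3, 0,0,0,0.045,0.0045,0,0.3, 0,0,0,0.045,0.0045,0,0.3, 0,0,0,0.045,0.0045,0,0.3]'
python3 -m handwheel '[0,0,0,0.045,0.0045,0,0.3, 0,0,0,0.045,0.0045,0,0.3, 0,0,0,0.045,0.0045,0,0.3, 0,0,0,0.045,0.0045,0,0.3, 0,0,0,0.03,0.001,0,0.3, 0,0,0,0,0,0,0.3, 0,0,0,0,0,0,0.3]'
python3 - <<'E'
from h import *
import pickle
D={n:cam(n) for n in ["wrist","scene","side"]}
pickle.dump(D,open("d8.pkl","wb"))
print(telemetry.get_obs()["tool_pos"],telemetry.get_obs()["orientation"])
cv2.imwrite("pics/w8.png",D["wrist"][0])
E
```

```text
time: 12.7
tool_pos: [0.5695, 0.041, 0.3022]
orientation: [-3.139, 0.0, 1.539]
wrist_force: [0.1, 0.2, 0.4]
width: 0.0569
time: 13.4
tool_pos: [0.595, 0.249, 0.3019]
orientation: [-3.138, 0.002, 1.542]
wrist_force: [1.2, 0.1, 0.3]
width: 0.0566
[0.59605512 0.24682259 0.30324831] [-3.14078661e+00  1.64272349e-03  1.53724819e+00]
```

View pics/w8.png

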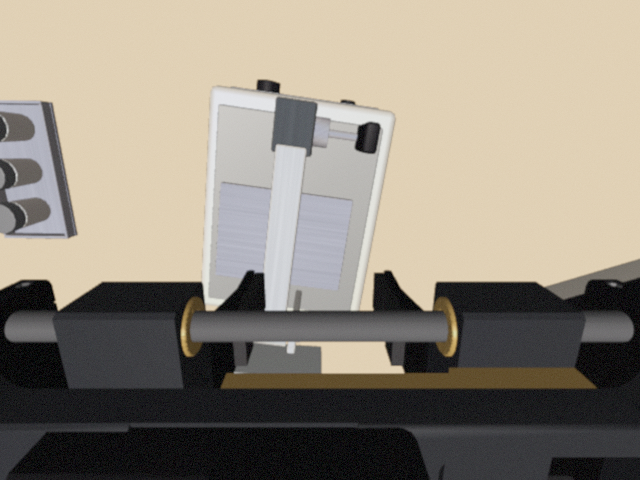

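Run:
```python
from h import *
import pickle
D=pickle.load(open("d8.pkl","rb"))
crop(D["wrist"][0],250,70,410,190,"w8t.png",5)
crop(D["side"][0],190,130,310,220,"s8t.png",6.5)
crop(D["scene"][0],450,290,530,370,"c8t.png",7.5)
```

```text
(no output)
```

View pics/w8t.png

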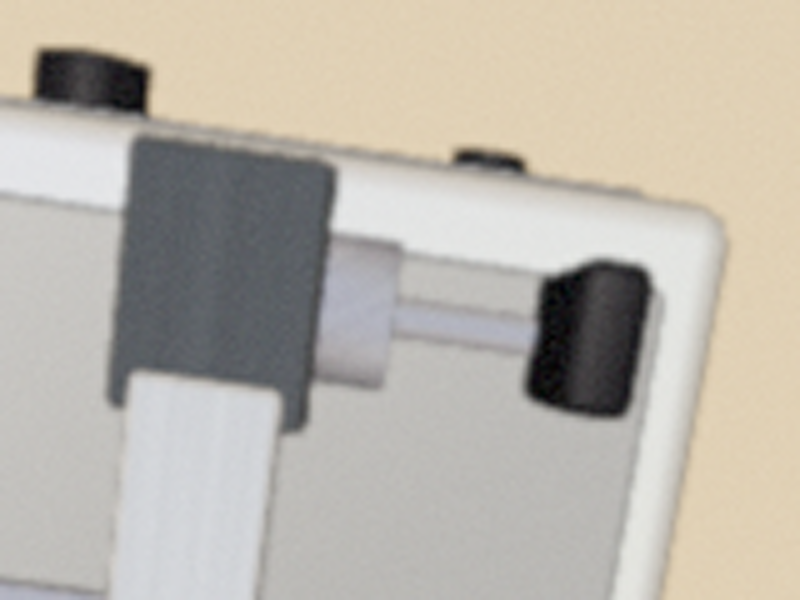

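View pics/s8t.png

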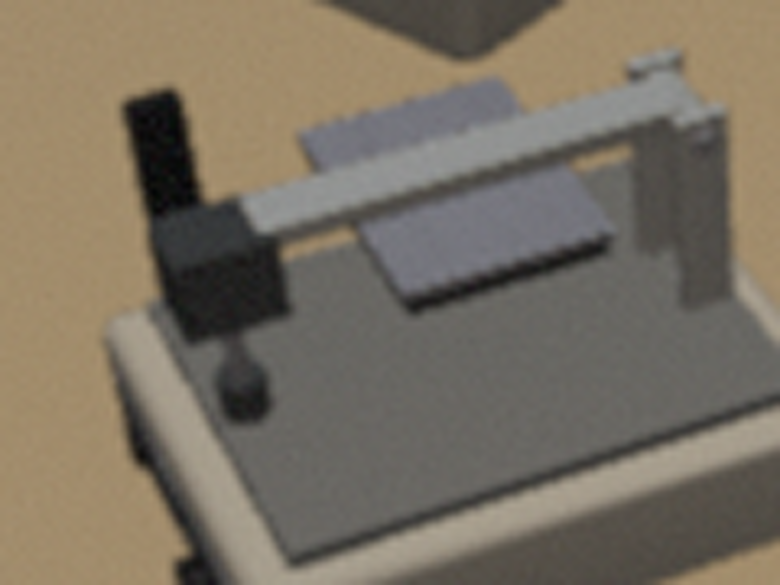

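View pics/c8t.png

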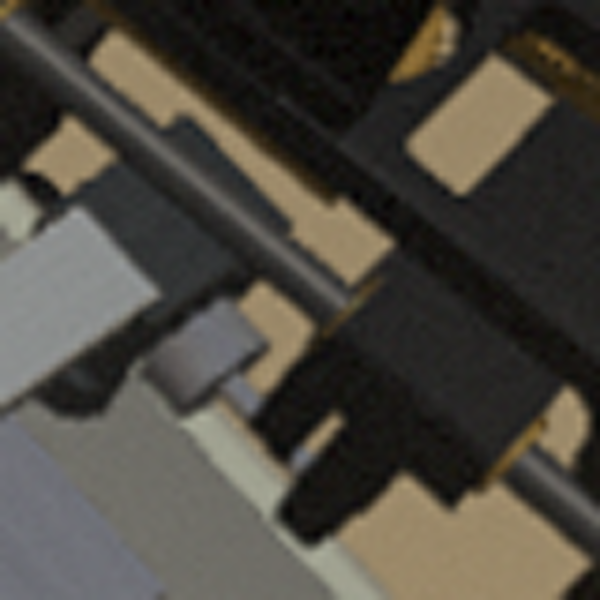

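Run:
```python
from h import *
import pickle
D=pickle.load(open("d8.pkl","rb"));W=D["wrist"][1:];S=D["side"][1:]
w=lambda p:(p[0]/5+250,p[1]/5+70)
for p in [(614,338),(622,265),(602,415),(645,270),(626,415)]: print("tab",atz(w(p),.195,*W).round(4))
print("tab side",atz((151/6.5+190,97/6.5+130),.195,*S).round(4))
def yaw(p,q,z):
    a=atz(p,z,*W);b=atz(q,z,*W);d=b-a;return np.degrees(np.arctan2(d[1],d[0])).round(2),a.round(4),b.round(4)
print(yaw((277,150),(264,310),.175),yaw((305,152),(293,310),.175))
# coupler edges
print(yaw(w((130,140)),w((110,400)),.18),yaw(w((335,165)),w((303,425)),.18), yaw(w((130,140)),w((335,165)),.18))
# plate edges wrist z .08
print(yaw((389,120),(358,305),.08), yaw((217,95),(206,300),.08))
c=proj([.52,.29,.195],*D["scene"][1:]);print(c)
```

```text
tab [0.518  0.2931 0.195 ]
tab [0.5074 0.2941 0.195 ]
tab [0.5295 0.2914 0.195 ]
tab [0.5082 0.2976 0.195 ]
tab [0.5296 0.2951 0.195 ]
tab side [0.5193 0.2857 0.195 ]
(np.float64(-8.42), array([0.5256, 0.2166, 0.175 ]), array([0.6728, 0.1948, 0.175 ])) (np.float64(-6.8), array([0.5279, 0.2398, 0.175 ]), array([0.6736, 0.2225, 0.175 ]))
(np.float64(-8.4), array([0.4859, 0.219 , 0.18  ]), array([0.5253, 0.2131, 0.18  ])) (np.float64(-9.27), array([0.4905, 0.251 , 0.18  ]), array([0.5302, 0.2446, 0.18  ])) (np.float64(81.79), array([0.4859, 0.219 , 0.18  ]), array([0.4905, 0.251 , 0.18  ]))
(np.float64(-8.51), array([0.5003, 0.3279, 0.08  ]), array([0.7201, 0.295 , 0.08  ])) (np.float64(-9.71), array([0.4698, 0.1451, 0.08  ]), array([0.7076, 0.1043, 0.08  ]))
[503.59671647 342.42126806]
```

```bash
python3 -m handwheel '[0,0,0.1175,0,0,0,-0.36, 0,0,0,0.011,-0.028,0,-0.36, 0,0,0,0.011,-0.028,0,-0.36, 0,0,0,0.011,-0.0273,0,-0.36, 0,0,0,0,0,0.03,-0.36, 0,0,0,0,0,0.03,-0.36, 0,0,0,0,0,0.0286,-0.36, 0,0,0,0,0,0,-0.36]'
python3 -m handwheel '[0,0,0,0,0,0,-0.36, 0,0,0,0,0,0,-0.36]'
python3 - <<'E'
from h import *
import pickle
D={n:cam(n) for n in ["wrist","scene","side"]}
pickle.dump(D,open("d9.pkl","wb"))
crop(D["wrist"][0],200,170,440,350,"w9.png",3.3)
crop(D["side"][0],170,90,310,195,"s9.png",5.5)
crop(D["scene"][0],430,260,550,360,"c9.png",6)
E
```

```text
time: 14.35
tool_pos: [0.5166, 0.2904, 0.2116]
orientation: [-3.136, 0.006, 1.42]
wrist_force: [-0.2, -1.0, 0.8]
width: 0.0277
time: 14.55
tool_pos: [0.5194, 0.2941, 0.2174]
orientation: [3.139, -0.002, 1.421]
wrist_force: [0.1, 0.2, -0.5]
width: 0.0278
```

View pics/w9.png

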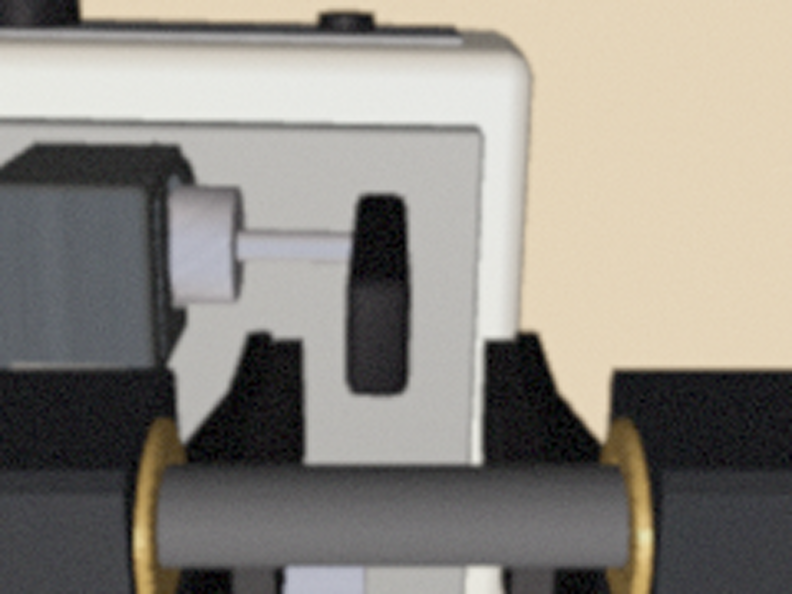

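View pics/s9.png

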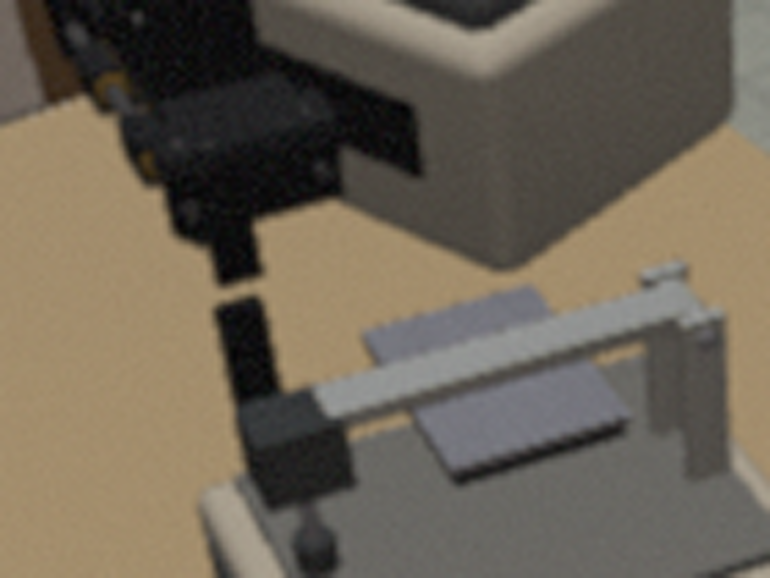

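View pics/c9.png

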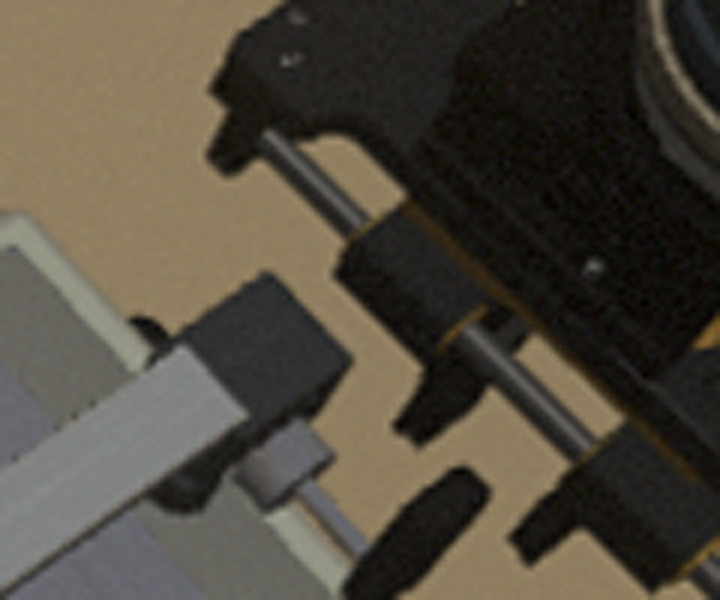

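Run:
```python
from h import *
import pickle
D=pickle.load(open("d9.pkl","rb"));W=D["wrist"][1:]
o=telemetry.get_obs();Rm=R.from_euler("xyz",o["orientation"]).as_matrix();print(o["tool_pos"],o["orientation"])
for p in [(378,335),(378,280),(378,394)]:
    X=atz((p[0]/3.3+200,p[1]/3.3+170),.195,*W);print(X.round(4),(Rm.T@(X-o["tool_pos"])).round(4))
```

```text
[0.51892776 0.294296   0.2170477 ] [ 3.13931193e+00 -1.68017452e-03  1.42212040e+00]
[0.5169 0.2923 0.195 ] [-0.0023 -0.0018  0.022 ]
[0.5066 0.2939 0.195 ] [-0.0023 -0.0122  0.022 ]
[0.5282 0.2905 0.195 ] [-0.0024  0.0097  0.0221]
```

```bash
python3 -m handwheel '[0,0,0,-0.0025,-0.002,0,-0.36, 0,0,0,0,0,0.012,-0.36, 0,0,0,0,0,0.012,-0.36, 0,0,0,0,0,0,-0.36, 0,0,0,0,0,0,-0.36]'
python3 - <<'E'
from h import *
D={n:cam(n) for n in ["wrist","scene"]}
crop(D["wrist"][0],200,170,440,350,"w10.png",3.3)
crop(D["scene"][0],430,280,550,380,"c10.png",6)
E
```

```text
time: 15.2
tool_pos: [0.5154, 0.2916, 0.1906]
orientation: [-3.14, 0.001, 1.423]
wrist_force: [0.8, -0.5, -0.1]
width: 0.0281
```

View pics/w10.png

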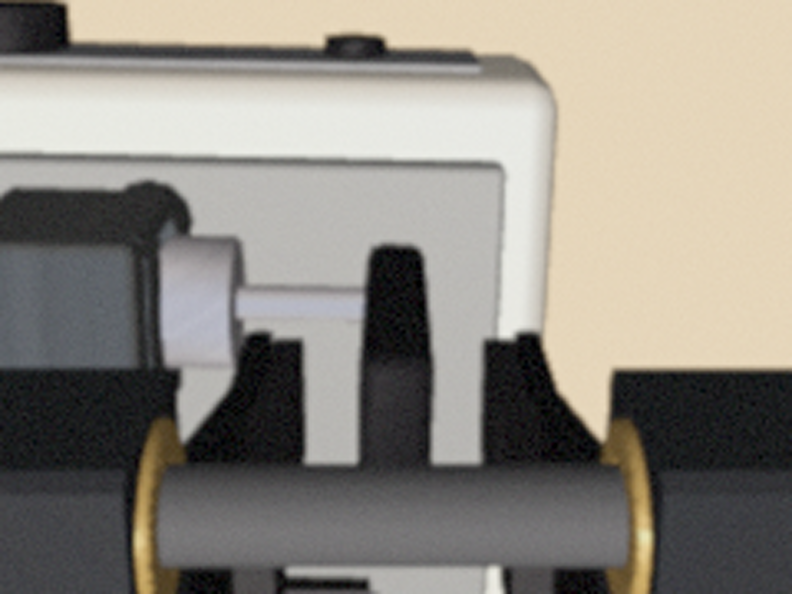

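View pics/c10.png

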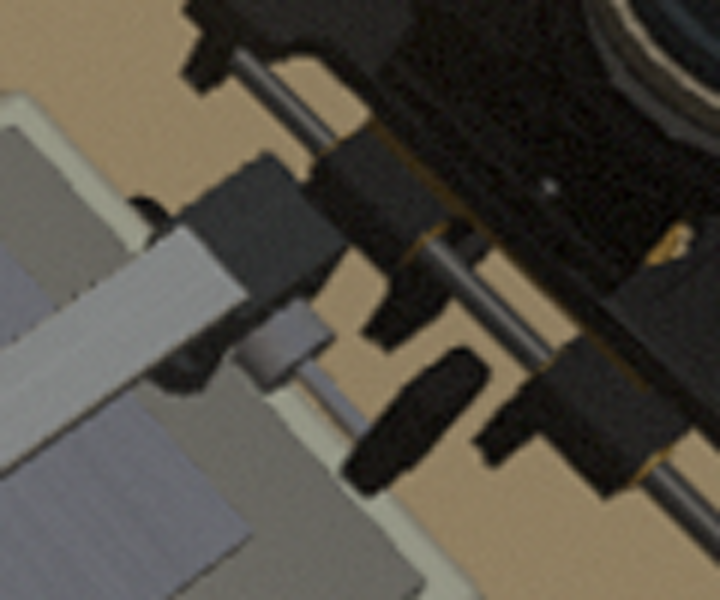

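```bash
python3 -m handwheel '[0,0,0,0.0005,0.0015,0.011,-0.36, 0,0,0,0,0,0.011,-0.36, 0,0,0,0,0,0.0105,-0.36, 0,0,0,0,0,0,-0.36, 0,0,0,0,0,0,-0.36]'
python3 -m handwheel '[0,0,0,0,0,0,-0.8, 0,0,0,0,0,0,-1, 0,0,0,0,0,0,-1, 0,0,0,0,0,0,-1, 0,0,0,0,0,0,-1]' 40
python3 - <<'E'
from h import *
D={n:cam(n) for n in ["side","scene"]}
crop(D["side"][0],170,90,310,195,"s11.png",5.5)
crop(D["scene"][0],430,280,550,380,"c11.png",6)
E
```

```text
time: 15.8
tool_pos: [0.5172, 0.292, 0.1584]
orientation: [-3.141, 0.0, 1.423]
wrist_force: [0.4, 0.2, 0.2]
width: 0.0275
time: 16.3
tool_pos: [0.5174, 0.2918, 0.1594]
orientation: [3.141, 0.0, 1.421]
wrist_force: [-1.3, -0.8, 2.8]
width: 0.0119
```

View pics/s11.png

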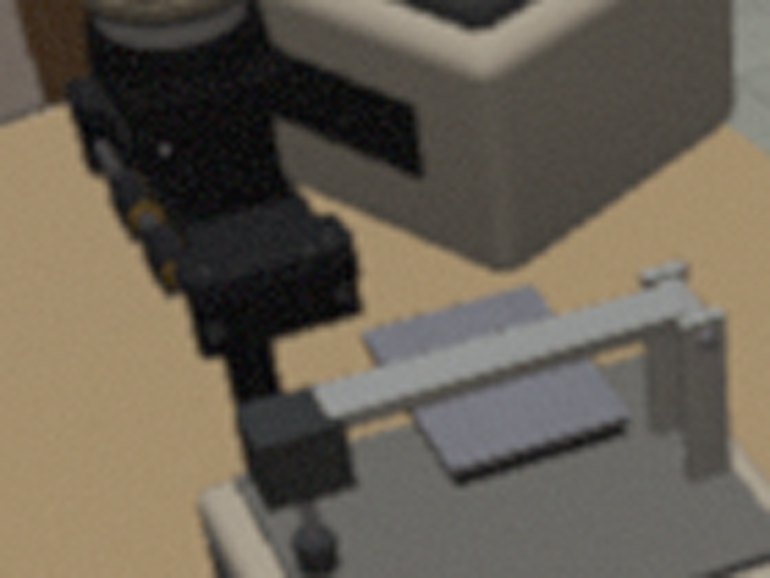

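View pics/c11.png

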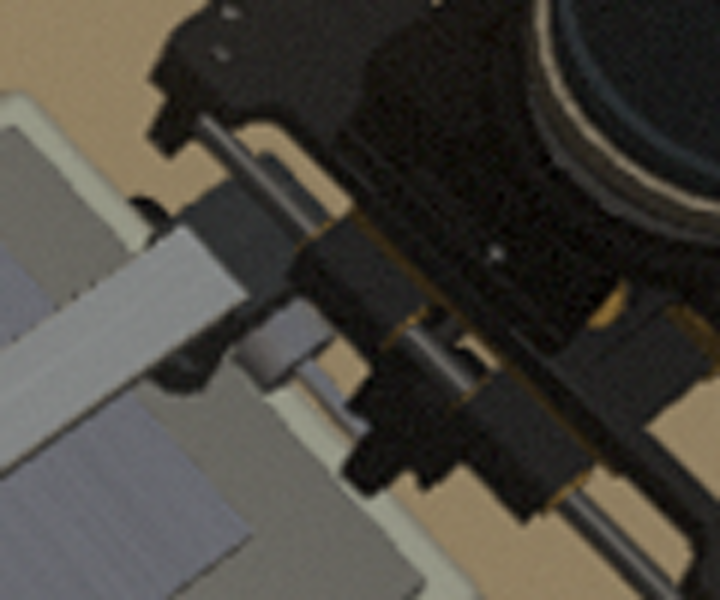

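```bash
python3 -m handwheel '[0,0,0,0.005,0,0,-1, 0,0,0,0.005,0,0,-1, 0,0,0,0.005,0,0,-1, 0,0,0,0.004,0,0,-1, 0,0,0,0,0,0,-1, 0,0,0,0,0,0,-1]' 45
```

```text
time: 17.0
tool_pos: [0.5201, 0.3075, 0.1591]
orientation: [-3.141, 0.006, 1.42]
wrist_force: [-2.3, -7.6, 7.2]
width: 0.0115
```

```bash
python3 -m handwheel '[0,0,0,0.004,0,0,-1, 0,0,0,0,0,0,-1, 0,0,0,0,0,0,-1]' 45
```

```text
time: 17.3
tool_pos: [0.5207, 0.3109, 0.1591]
orientation: [-3.141, 0.007, 1.42]
wrist_force: [-3.1, -9.7, 7.8]
width: 0.0117
```

```bash
python3 -m handwheel '[0.025,0,0,0,-0.0002,-0.005,-1, 0.025,0,0,0,-0.0002,-0.005,-1, 0.025,0,0,0,-0.0002,-0.005,-1, 0.025,0,0,0,-0.0002,-0.005,-1, 0,0,0,0,0,0,-1, 0,0,0,0,0,0,-1]' 45
python3 - <<'E'
from h import *
D={n:cam(n) for n in ["side","scene"]}
crop(D["side"][0],170,90,310,195,"s12.png",5.5)
crop(D["scene"][0],370,270,530,400,"c12.png",5)
E
```

```text
time: 17.9
tool_pos: [0.5206, 0.3097, 0.177]
orientation: [-3.04, 0.009, 1.42]
wrist_force: [-2.3, -9.5, -1.4]
width: 0.0117
```

View pics/s12.png

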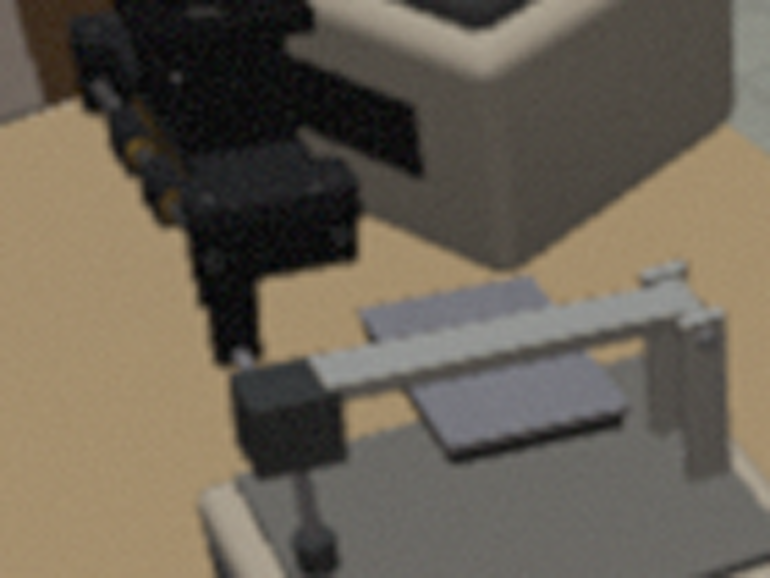

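View pics/c12.png

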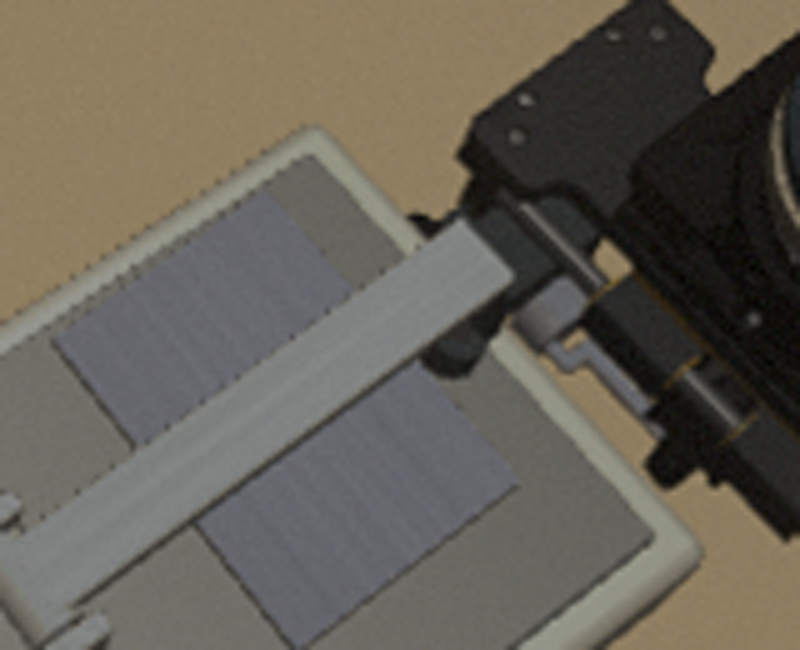

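```bash
python3 -m handwheel '[0.025,0,0,0.0003,-0.0002,-0.005,-1, 0.025,0,0,0.0003,-0.0002,-0.005,-1, 0.025,0,0,0,-0.0002,-0.005,-1, 0.025,0,0,0,-0.0002,-0.005,-1, 0.025,0,0,0,-0.0002,-0.005,-1, 0.025,0,0,0,-0.0002,-0.005,-1, 0,0,0,0,0,0,-1]' 45
python3 -m handwheel '[0.025,0,0,0,-0.0002,-0.005,-1, 0.025,0,0,0,-0.0002,-0.005,-1, 0.025,0,0,0,-0.0002,-0.005,-1, 0.025,0,0,0,-0.0002,-0.005,-1, 0.025,0,0,0,-0.0002,-0.005,-1, 0.025,0,0,0,-0.0002,-0.005,-1, 0.025,0,0,0,-0.0002,-0.005,-1, 0,0,0,0,0,0,-1]' 45
python3 - <<'E'
from h import *
D={n:cam(n) for n in ["side","scene","wrist"]}
for n in D: cv2.imwrite(f"pics/{n}13.png",D[n][0])
o=telemetry.get_obs();print({k:np.round(o[k],3) for k in ["time","tool_pos","orientation","wrist_force","ft_torque","width"]})
r=np.array([.5207,.3109,.1591])
# expected
ux=np.array([np.cos(-.148),np.sin(-.148),0])
for a in [.40,.425]: print(r+ux*(.2-.2*np.cos(a)-.007*np.sin(a))+np.array([0,0,.2*np.sin(a)-.007*np.cos(a)+.007]))
E
```

```text
time: 18.7
tool_pos: [0.5247, 0.3098, 0.207]
orientation: [-2.889, 0.009, 1.42]
wrist_force: [-3.7, -9.7, -0.0]
width: 0.0116
time: 19.5
tool_pos: [0.5349, 0.3086, 0.2406]
orientation: [-2.715, 0.009, 1.421]
wrist_force: [-2.8, -9.9, -0.4]
width: 0.0116
{'time': np.float64(19.65), 'tool_pos': array([0.535, 0.309, 0.24 ]), 'orientation': array([-2.716,  0.009,  1.421]), 'wrist_force': array([ -2.384, -10.046,  -0.511]), 'ft_torque': array([-1.624, -0.494,  0.494]), 'width': np.float64(0.012)}
[0.53361908 0.30897389 0.23753624]
[0.53544306 0.30870196 0.24218689]
```

View pics/side13.png

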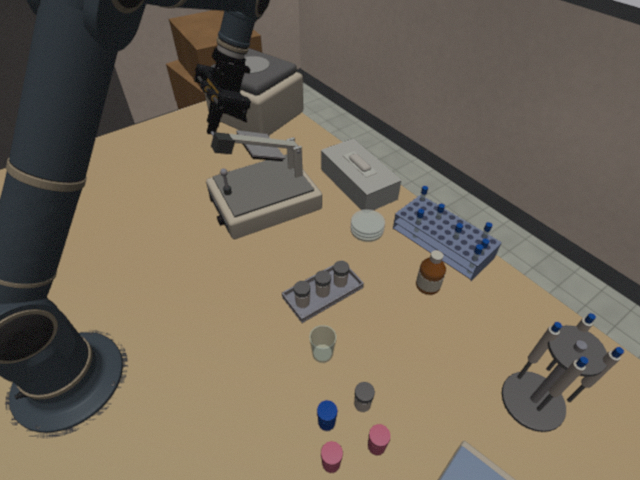

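View pics/scene13.png

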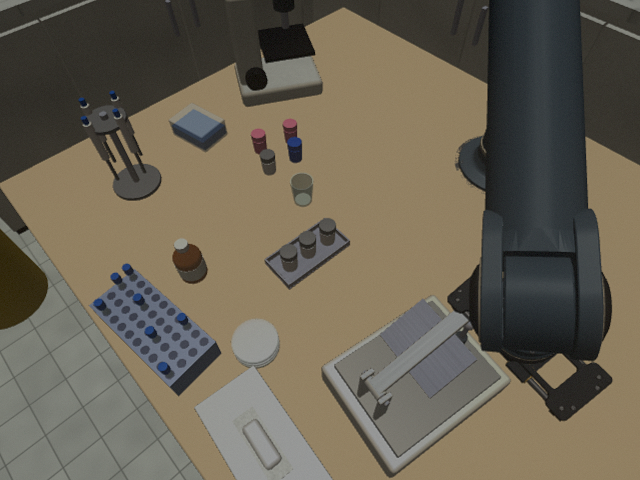

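```bash
python3 -m handwheel '[0,0,0,0,0,0,-1, 0,0,0,0,0,0,-1, 0,0,0,0,0,0,-1, 0,0,0,0,0,0,-1, 0,0,0,0,0,0,-1, 0,0,0,0,0,0,-1, 0,0,0,0,0,0,-1, 0,0,0,0,0,0,-1]' 45
python3 - <<'E'
from h import *
a=cam("side")
crop(a[0],170,90,310,195,"s14.png",5.5)
# coupler centre predicted in side for rise 0 and .08
for h,x in[(.165,.507),(.247,.525)]: print(((proj((x,.232,h),*a[1:])-[170,90])*5.5).round())
E
```

```text
time: 20.45
tool_pos: [0.5348, 0.3086, 0.2403]
orientation: [-2.717, 0.009, 1.421]
wrist_force: [-2.3, -10.4, -1.1]
width: 0.0119
[280. 420.]
[286. 255.]
```

View pics/s14.png

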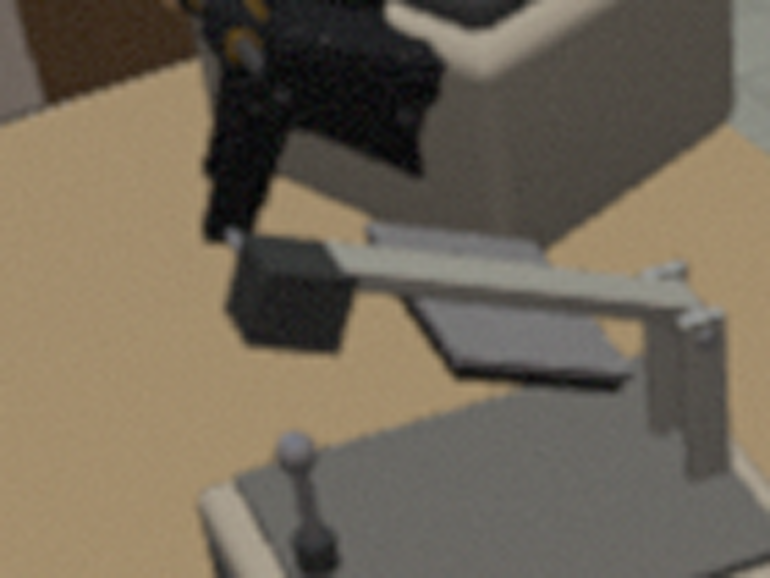

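The arm is clearly off the ball stud: the ball shows at crop (295,450) and the coupler sits at (290,295). The pose and grip held steady for 0.8 s.

```bash
python3 -c "
from cell import arm
print(arm.sign_off())"
```

```text
the job is handed in; nothing more can be done
None
```

The job is handed in at about 20.5 s of robot time. I moved two grey-lidded pots into the tray's +53 mm and middle slots. I then gripped the latch tab from above, pulled it about 19 mm, and raised the arm to about 0.42 rad, still gripping it.

What the last checks showed:
- **Tray and bench:** Three pots stand upright in the tray and the fourth stands on the bench. The beaker, bottle, dishes and look-alikes appear where they started.
- **Hold-down arm:** The ball stud is visible below the raised coupler. The latch end is about 8 cm up (81 mm from the gripper's position, about 77 mm from the side picture, against 60 mm asked).
- **Grip:** It was steady over the last 0.8 s, with a 12 mm opening at 45 N and about 11 N at the wrist, close to the latch spring's push.
- **Disagreement:** The side camera read positions 5–7 mm lower in y than the wrist and scene cameras. I used the wrist values, sometimes averaged with the scene ones, and the grasps came out centred.

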